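Fit the riser tube to the tea-water filter

TASK

The tea table's water filter needs its riser: take the long straight steel tube out of the wooden rack and push it, tapered foot down, into the open push-fit collet on top of the filter, past the stiff seal, until it bottoms. Leave it standing there fully home. The short tube and the blanking plug in the rack, and the neighbouring filter whose collet is plugged, are not wanted.

Things in the scene. Friction and masses are not known exactly. Their poses are not given: they have to be found in the camera images.
- riser: long straight steel tube, 22 mm diameter, 150 mm long, 55 to 115 g, the tallest piece in the rack, upright. Origin: centre of its foot; z runs up the tube to its open top; round, so yaw means nothing. The foot tapers from 22 to 16 mm over its lowest 5 mm. A dark band begins 52 mm above the foot: its lower edge is level with the collet's mouth when the tube is home.
- rack: fixed wooden rack, 70 x 200 x 40 mm high, long side along its y; origin: centre of its underside. Three holes 26 mm wide, 30 mm deep, at y = -65, 0 and 65 mm, hold the riser (foot 10 mm above the table), a 95 mm steel tube and a 83 mm white plastic plug with a wide head, in any order.
- collet (a point): centre of the open mouth of the grey bell-shaped collet, 114 mm above the table, z up. It stands on a fixed filter, a white pot 92 mm wide; the twin filter's collet is closed by a white plug. Funnel 56 mm over the rim, about 48 mm inside, narrowing in 18 mm to a bore of 28 mm. The seal lies 28 mm below the mouth at first; the tube bottoms 52 mm below the mouth.
- seal (a joint): how far the rubber seal in the collet's bore has been pushed down, in m: 0 as found, 0.024 on its hard stop. It slides with a steady resistance of about 9 N (a little more when pushed fast; 20 mm/s is good), does not spring back and does not yield to the tube's own weight.
Mind the look-alikes: they are no part of the job. What is shaped like the part that bears collet but yellow is not meant. Leave any pink look-alike of the riser alone.

How it is judged:
By the outcome, as a careful person would: the job done as asked, in the order asked, and still so for the second after the job is handed in, with the robot touching nothing.
It also fails if it takes over 42 s, if anything falls off the work surface, if the arm or the gripper's body presses on something with over 40 N, if the wrist force passes 120 N, or if a joint passes its speed limit or range.

ROBOT

A 6-joint arm with a two-finger parallel gripper is mounted at the origin on the work surface. World frame = base frame: x ahead of the robot, y to its left, z up, the work surface at z = 0. Lengths are in m, angles in rad, forces in N, time in s.
With the tool pointing down it reaches from about 0.35 to 0.775 m from the base axis. Payload 5.5 kg.
Tool frame: the origin (TCP) lies on the centre line of the jaws, within the pads' length; the fingertips stand 11 mm ahead of it and the grasp point (between the pads) lies 8 mm behind it (env.tip_reach is the distance from the TCP to the fingertips, in m); z points along the fingers, x is the direction in which the jaws open and shut, and the axes are right-handed (so a half turn about z gives the same grasp; the last joint's range is limited). The gripper opens to 85 mm and grips with 20 to 120 N. Pads are 22 mm wide; open, the fingers measure 114 mm over their backs; the gripper's body (76 mm by 85 mm) begins 54 mm behind the grasp point. The pads swing forward as they close: fully open they stand 13 mm farther back than shut.
Start: joints at [1.001, 0.313, 0.046, 1.304, 0, 1.431], TCP at [0.24, 0.523, 0.242] pointing down, gripper open.
Joint ranges: [-2.76, 2.76], [-0.86, 1.69], [-1.03, 1.26], [-2.2, 2.34], [-1.47, 1.5], [-3.14, 3.14]. Speed limits (rad/s): [2.57, 2.57, 3.14, 3.14, 3.14, 3.14].

INTERFACE

Orientations are given as a unit quaternion [w, x, y, z].
In Python, from workcell import env gives the robot as it stands.
- The arm moves only by the tool carry_out, never from a script. Its argument "moves" is one flat list of numbers, 7 for each row, row after row: the gripper command: -1 is shut, 1 is fully open, values between are in proportion, then the shift along the tool's x, y, z in m, then the turn, a rotation vector about the tool's x, y, z in degrees. A call has exactly 5 rows; each row shifts and turns the pose as measured when the row begins, along the tool's axes as they then stand; what a row does not reach is not made up. A row lasts 1/8 s, in which the tool goes at most 62.5 mm and 10.7 degrees, less where a joint would pass 70% of its speed; a pose out of reach is approached as far as the arm can. A call is refused whole if a number of a shift passes 0.0625 or a number of a turn 10.7, either way. A call with a gripper value outside its range is refused whole. The fingers move at their own pace and stop on an object; "squeeze" is the grip in N (left out, the last holds). Time passes only in rows, so rows that do not move let the fingers close, or fill a call up. It gives the time, the measured TCP pose, the force and the opening at its end, in the units of the state.
- env.get_state(): the state, without advancing time (a new reading comes with each control period).
- env.read_camera(name): name is "scene" or "top" or "wrist"; returns the picture (480x640x3 uint8, red, green, blue); there is no depth.
- env.calibration(name): a dict with "camera_matrix" (3x3 intrinsics, pixels), "rvec" (rotation vector, rad) and "tvec" (3), from world to camera coordinates, as OpenCV has them; the wrist camera has in their place "hand_eye" (4x4, takes a point from camera to tool coordinates, whose origin is the TCP and whose axes are the tool frame's). Camera axes: x right, y down, z forward; pixel columns grow to the right and rows downward; lengths in m; the calibration is good to about 2 mm. A picture is of the moment at which its call begins: read the wrist's pose just before it. calibration takes no time and is no camera call.
- env.hand_in(): hands the job in, once; it reports no verdict.
The state is a dict: "clock": time; "joint_pos": joint angles; "qvel": joint speeds; "tau": joint torques, N m; "tcp_pos": TCP position; "orientation": TCP orientation; "wrist_force": force on the tool from outside, world axes, zero at the start; "ft_torque": the same for the moment, N m; "finger_gap": finger opening in m.
Only numpy, scipy, OpenCV 4.12 (cv2) and the standard library are available. Lean on these libraries where they do the work, as an engineer would, in place of code of your own. Each camera call takes 0.05 s, during which the arm holds its last target. There are 200 camera calls.

## Working session

There is one attempt and no reset: what is moved stays moved. The work goes in short steps, Python scripts to look and compute and a tool call to move; the robot and the scene stay as the last step left them, time stands still between calls to the robot, and variables do not carry over. Pictures are saved under pics/ and viewed, about 8 in all and at most 12, crops included, and the job is handed in when it is done.

Besides the shell and the picture viewer there is one more tool, called as name(argument=value, ...), one argument or row to a line, values as JSON. carry_out: Moves the arm, as the interface text tells. Its arguments: {"type":"object","properties":{"moves":{"type":"array"},"squeeze":{"type":"number"}},"required":["moves"]}

```bash
mkdir -p pics; cat > h.py <<'E'
from workcell import env
import numpy as np, cv2
from scipy.spatial.transform import Rotation as R
def cam(name,st=None):
    c=env.calibration(name); K=np.array(c["camera_matrix"],float)
    if name=="wrist":
        st=st or env.get_state(); q=st["orientation"]; T=np.eye(4)
        T[:3,:3]=R.from_quat([q[1],q[2],q[3],q[0]]).as_matrix(); T[:3,3]=st["tcp_pos"]
        W=T@np.array(c["hand_eye"]); return K,W[:3,:3],W[:3,3]
    r=cv2.Rodrigues(np.array(c["rvec"],float))[0]; return K,r.T,-r.T@np.array(c["tvec"],float).ravel()
def ray(C,uv):
    K,Rm,o=C; d=Rm@np.linalg.inv(K)@np.array([uv[0],uv[1],1.]); return o,d/np.linalg.norm(d)
def onz(C,uv,z):
    o,d=ray(C,uv); return o+d*(z-o[2])/d[2]
def proj(C,p):
    K,Rm,o=C; v=K@(Rm.T@(np.array(p)-o)); return v[:2]/v[2]
def tri(a,b):
    (o1,d1),(o2,d2)=a,b
    s=np.linalg.lstsq(np.c_[d1,-d2],o2-o1,rcond=None)[0]
    p,q=o1+d1*s[0],o2+d2*s[1]; return (p+q)/2,np.linalg.norm(p-q)
def snap(name,f):
    im=env.read_camera(name)[:,:,::-1].copy(); cv2.imwrite(f,im); return im
E
python3 - <<'E'
from h import *
a=snap("scene","pics/s0.png");b=snap("top","pics/t0.png")
for n in("scene","top"):print(n,cam(n))
print(env.calibration("wrist"));s=env.get_state();print(s)
E
```

```text
scene (array([[451.91114599,   0.        , 313.32929562],
       [  0.        , 451.91114599, 245.24674817],
       [  0.        ,   0.        ,   1.        ]]), array([[ 0.61055995,  0.5493193 , -0.57049527],
       [ 0.79181383, -0.4091007 ,  0.45350577],
       [ 0.01572946, -0.7286185 , -0.68473912]]), array([ 1.02043358, -0.48986086,  0.74850523]))
top (array([[559.88976455,   0.        , 319.74744162],
       [  0.        , 559.88976455, 234.22334058],
       [  0.        ,   0.        ,   1.        ]]), array([[ 0.11326232, -0.96767973,  0.22531662],
       [-0.99356054, -0.11099965,  0.02272739],
       [ 0.00301723, -0.22643986, -0.97402047]]), array([ 0.26758374, -0.0596752 ,  0.97371845]))
{'camera_matrix': array([[368.97433846,   0.        , 314.64283729],
       [  0.        , 368.97433846, 241.97291595],
       [  0.        ,   0.        ,   1.        ]]), 'hand_eye': array([[ 9.99999636e-01, -2.72016105e-04,  8.08686421e-04,
        -1.15041759e-03],
       [ 3.08669430e-05,  9.58730375e-01,  2.84316843e-01,
        -7.19454770e-02],
       [-8.52650996e-04, -2.84316715e-01,  9.58730034e-01,
        -1.31623148e-01],
       [ 0.00000000e+00,  0.00000000e+00,  0.00000000e+00,
         1.00000000e+00]])}
{'clock': 0.1, 'joint_pos': array([ 1.00141840e+00,  3.13956823e-01,  4.50849401e-02,  1.30361365e+00,
       -4.33806370e-06,  1.43118444e+00]), 'qvel': array([ 0.00056515, -0.00180702,  0.00264943, -0.00110565, -0.00030229,
        0.00168645]), 'tau': array([ 2.35859923e-03, -4.81724703e+01,  2.99244386e+01,  1.27340911e-02,
       -1.74376532e-04,  2.63107211e-05]), 'tcp_pos': array([0.2393514 , 0.52232413, 0.24147697]), 'orientation': array([ 3.54753257e-04,  8.41622573e-01,  5.40065488e-01, -7.66488413e-04]), 'wrist_force': array([ 0.99167985, -0.24872146, -0.53553066]), 'ft_torque': array([-0.04581576,  0.01942836,  0.00786509]), 'finger_gap': 0.0853366578764335}
```

View pics/s0.png

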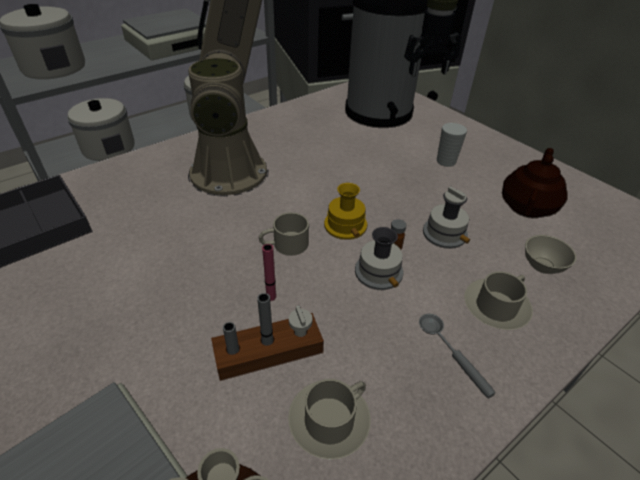

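View pics/t0.png

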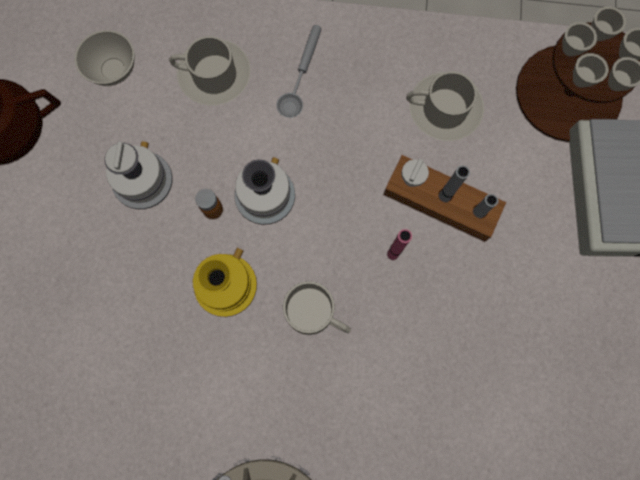

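Scene view: candidates for the riser are the centre grey tube (scene 264,298; top 463,172), the short tube (230,326; 491,200), the plug (300,318; 415,170) and the pink tube (268,248; 404,237). Collet candidates are the grey open one (382,236; 259,172), the yellow one (348,190; 216,277) and the plugged one (455,197; 122,157). I choose the centre grey tube and the grey open collet. I'll check both in one close crop with measurements.

```bash
python3 - <<'E'
from h import *
S,T=cam("scene"),cam("top")
s=cv2.imread("pics/s0.png");t=cv2.imread("pics/t0.png")
cr=lambda im,x,y,w=100,h=75:cv2.convertScaleAbs(cv2.resize(im[y:y+h,x:x+w],(400,300),interpolation=cv2.INTER_CUBIC),alpha=1.7)
cv2.imwrite("pics/c1.png",np.vstack([np.hstack([cr(s,215,285),cr(t,410,150)]),np.hstack([cr(s,335,215),cr(t,225,150)])]))
for n,a,b in(("riser",(264.5,297.5),(463,172.5)),("short",(230,326),(491,200.5)),("pink",(268,247.5),(404.5,236)),("collet",(382.5,236),(259,176)),("yel",(348,189),(217,277))):
    print(n,*tri(ray(S,a),ray(T,b)))
E
```

```text
riser [ 0.5796325  -0.24615698  0.15735154] 0.005212978392736872
short [ 0.55745098 -0.30675473  0.10289019] 0.004557381617222775
pink [ 0.47145557 -0.1669486   0.1471675 ] 0.003097310578917616
collet [0.55264189 0.06924948 0.10893408] 0.0007037812733487743
yel [0.38306386 0.11413139 0.1112955 ] 0.006747178109690765
```

View pics/c1.png

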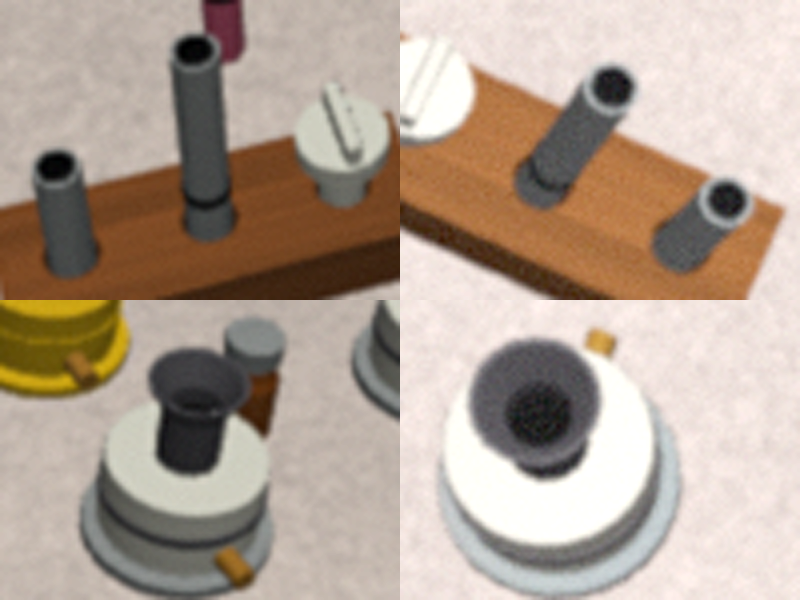

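The crops show the centre tube with its dark band as the tallest grey piece. The collet is the open grey one on the white pot. Next I refine the two positions with known heights and compute the shifts.

```bash
cat >> h.py <<'E'
def shift(p,st=None):
    st=st or env.get_state(); q=st["orientation"]
    return R.from_quat([q[1],q[2],q[3],q[0]]).as_matrix().T@(np.array(p)-st["tcp_pos"])
E
python3 - <<'E'
from h import *
S,T=cam("scene"),cam("top")
for n,a,b,z in(("riser",(263.8,297.5),(462.8,172),.16),("collet",(385,235.9),(258.75,175),.114)):
    print(n,*tri(ray(S,a),ray(T,b)),onz(S,a,z),onz(T,b,z))
print(shift([.577,-.246,.242]))
E
```

```text
riser [ 0.5797576  -0.24650337  0.15783599] 0.0033464707378545165 [ 0.58221385 -0.24595578  0.16      ] [ 0.5781068  -0.24745982  0.16      ]
collet [0.5553272  0.07136887 0.10940834] 0.0030307876788529735 [0.55915863 0.06891346 0.114     ] [0.55283244 0.06942089 0.114     ]
[-5.57771424e-01  6.27072396e-01  2.65621544e-04]
```

carry_out(
  moves=[1, -0.041, 0.046, 0, 0, 0, 0, 1, -0.041, 0.046, 0, 0, 0, 0, 1, -0.041, 0.046, 0, 0, 0, 0, 1, -0.041, 0.046, 0, 0, 0, 0, 1, -0.041, 0.046, 0, 0, 0, 0],
  squeeze=60,
)

```text
clock: 0.72
tcp_pos: [0.3641, 0.2376, 0.2388]
orientation: [0.001, 0.839, 0.544, -0.002]
wrist_force: [1.3, 0.1, 0.4]
finger_gap: 0.0854
```

carry_out(
  moves=[1, -0.041, 0.046, 0, 0, 0, 0, 1, -0.041, 0.046, 0, 0, 0, 0, 1, -0.041, 0.046, 0, 0, 0, 0, 1, -0.041, 0.046, 0, 0, 0, 0, 1, -0.041, 0.046, 0, 0, 0, 0],
)

```text
clock: 1.35
tcp_pos: [0.4901, -0.0486, 0.2387]
orientation: [0.0, 0.839, 0.544, -0.001]
wrist_force: [0.9, 0.9, 0.5]
finger_gap: 0.0853
```

```bash
python3 - <<'E'
from h import *
s=env.get_state();print(s["clock"],s["tcp_pos"],s["orientation"],s["joint_pos"]);print(shift([.580,-.2465,.242]))
E
```

```text
1.35 [ 0.49009081 -0.04858548  0.23870425] [ 4.53600331e-04  8.39034723e-01  5.44075730e-01 -1.45860062e-03] [-0.26032502  0.15610694 -0.16624402  1.24972913 -0.00277219  0.1598973 ]
[-0.14402551  0.16282596 -0.00300664]
```

carry_out(
  moves=[1, -0.036, 0.041, 0, 0, 0, 0, 1, -0.036, 0.041, 0, 0, 0, 0, 1, -0.036, 0.041, 0, 0, 0, 0, 1, -0.034, 0.038, -0.003, 0, 0, 0, 1, 0, 0, 0, 0, 0, 0],
)

```text
clock: 1.98
tcp_pos: [0.5807, -0.2553, 0.238]
orientation: [-0.001, 0.841, 0.541, -0.002]
wrist_force: [-0.1, -0.3, 0.4]
finger_gap: 0.085
```

```bash
python3 - <<'E'
from h import *
s=env.get_state();C=cam("wrist",s);print(s["clock"],s["tcp_pos"],s["orientation"])
w=snap("wrist","pics/w1.png");print("pred",proj(C,[.58,-.2465,.16]),shift([.58,-.2465,.242]))
E
```

```text
1.975 [ 0.58068393 -0.25525944  0.23795719] [-0.00132628  0.84074139  0.54143048 -0.00227888]
pred [329.47150897 251.46845089] [ 0.00634928 -0.00278801 -0.00390415]
```

View pics/w1.png

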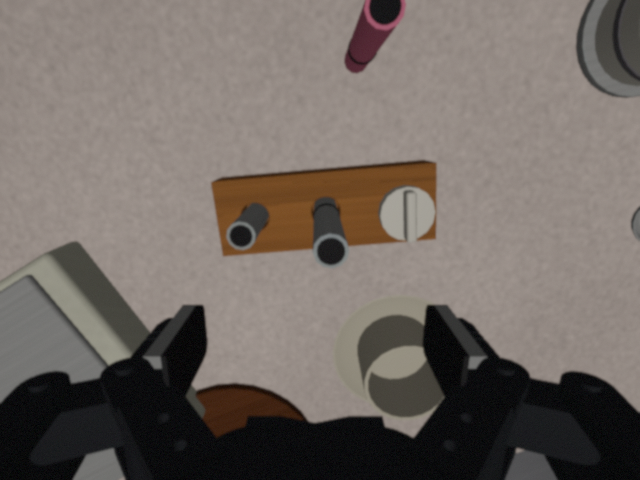

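Wrist view: the riser's open top is at about (331,249), against (329,251) predicted. The short tube is at left (241,236), the plug at right (408,214), and the pink tube apart at (384,8). That agrees within about 1 mm.

```bash
python3 - <<'E'
from h import *
s=env.get_state();C=cam("wrist",s)
w=cv2.imread("pics/w1.png");m=(cv2.cvtColor(w,cv2.COLOR_BGR2GRAY)<30).astype(np.uint8)
n,l,st,c=cv2.connectedComponentsWithStats(m[235:265,312:350]);print(st,c+[312,235])
print(onz(C,(331,249.5),.16),s["tcp_pos"])
p=onz(C,(331,249.5),.16);p[2]=.122;print(shift(p))
q=s["orientation"];print(R.from_quat([q[1],q[2],q[3],q[0]]).as_matrix())
E
```

```text
[[  0   0  38  30 752]
 [  7   5  24  23 388]] [[330.42154255 248.63164894]
 [330.65206186 251.18298969]]
[ 0.57842053 -0.24327689  0.16      ] [ 0.57989625 -0.25343079  0.23809078]
[ 0.00885113 -0.00483967  0.11610591]
[[ 4.12528046e-01  9.10923881e-01 -6.18819830e-03]
 [ 9.10943099e-01 -4.12531220e-01  8.13952467e-04]
 [-1.81137625e-03 -5.97287476e-03 -9.99980522e-01]]
```

carry_out(
  moves=[1, 0.007, -0.003, 0.02, -0.3, 0.1, 0, 1, 0, 0, 0.025, 0, 0, 0, 1, 0, 0, 0.025, 0, 0, 0, 1, 0, 0, 0.02, 0, 0, 0, 1, 0, 0, 0, 0, 0, 0],
)

```text
clock: 2.65
tcp_pos: [0.5767, -0.2379, 0.1459]
orientation: [-0.003, 0.839, 0.544, -0.001]
wrist_force: [0.5, 0.6, 0.6]
finger_gap: 0.0853
```

```bash
python3 - <<'E'
from h import *
s=env.get_state();print(s["clock"],s["tcp_pos"],shift([.580,-.2458,.122]))
q=s["orientation"];print(R.from_quat([q[1],q[2],q[3],q[0]]).as_matrix()[2])
C=cam("wrist",s);w=snap("wrist","pics/w2.png");print(proj(C,[.58,-.2458,.16]))
m=(cv2.cvtColor(w,cv2.COLOR_BGR2GRAY)<30).astype(np.uint8)
u,v=map(int,proj(C,[.58,-.2458,.16]));n,l,st,c=cv2.connectedComponentsWithStats(m[v-40:v+40,u-40:u+40]);print(st[1:],c[1:]+[u-40,v-40])
E
```

```text
2.65 [ 0.57673881 -0.23792696  0.14587099] [-0.0059041   0.00630621  0.02382892]
[ 0.00181553 -0.00502477 -0.99998573]
[301.56332372 355.43947122]
[[  19   22   43   38 1266]] [[301.24407583 355.49684044]]
```

carry_out(
  moves=[1, -0.006, 0.006, 0.0, -0.3, -0.1, 0, 1, 0, 0, 0.01, 0, 0, 0, 1, 0, 0, 0.012, 0, 0, 0, 1, 0, 0, 0.002, 0, 0, 0, 1, 0, 0, 0, 0, 0, 0],
)

```text
clock: 3.32
tcp_pos: [0.5819, -0.2469, 0.1244]
orientation: [0.003, 0.839, 0.545, 0.002]
wrist_force: [0.2, -1.1, -0.3]
finger_gap: 0.0851
```

```bash
python3 - <<'E'
from h import *
s=env.get_state();print(s["clock"],s["tcp_pos"],shift([.580,-.2458,.122]))
q=s["orientation"];print(R.from_quat([q[1],q[2],q[3],q[0]]).as_matrix()[2])
E
```

```text
3.325 [ 0.5819296  -0.24688353  0.12435514] [ 0.00020584 -0.00221918  0.00234028]
[-5.07419820e-04  6.66937921e-03 -9.99977631e-01]
```

carry_out(
  moves=[1, 0, -0.002, 0.002, 0.3, 0, 0, 1, 0, 0, 0, 0, 0, 0, -1, 0, 0, 0, 0, 0, 0, -1, 0, 0, 0, 0, 0, 0, -1, 0, 0, 0, 0, 0, 0],
)

```text
clock: 3.95
tcp_pos: [0.5803, -0.2462, 0.1228]
orientation: [0.001, 0.839, 0.545, 0.0]
wrist_force: [0.2, 0.4, 0.2]
finger_gap: 0.0321
```

carry_out(
  moves=[-1, 0, 0, 0, 0, 0, 0, -1, 0, 0, 0, 0, 0, 0, -1, 0, 0, 0, 0, 0, 0, -1, 0, 0, 0, 0, 0, 0, -1, 0, 0, 0, 0, 0, 0],
)

```text
clock: 4.58
tcp_pos: [0.5805, -0.2462, 0.1231]
orientation: [0.001, 0.839, 0.545, 0.001]
wrist_force: [-0.2, 0.1, 0.0]
finger_gap: 0.0206
```

```bash
python3 - <<'E'
from h import *
s=env.get_state();print(s["clock"],s["tcp_pos"],s["finger_gap"],s["wrist_force"],s["ft_torque"])
q=s["orientation"];print(R.from_quat([q[1],q[2],q[3],q[0]]).as_matrix()[2])
E
```

```text
4.575 [ 0.58053151 -0.2461691   0.12305558] 0.02057924688846099 [-0.1870626   0.08632097  0.01328281] [ 0.00479216 -0.01876616  0.00792404]
[-3.96804860e-04  2.47231407e-03 -9.99996865e-01]
```

carry_out(
  moves=[-1, 0, 0, -0.012, 0, 0, 0, -1, 0, 0, -0.03, 0, 0, 0, -1, 0, 0, -0.03, 0, 0, 0, -1, 0, 0, -0.03, 0, 0, 0, -1, 0, 0, -0.03, 0, 0, 0],
  squeeze=80,
)

```text
clock: 5.2
tcp_pos: [0.5786, -0.2452, 0.2585]
orientation: [-0.001, 0.839, 0.545, -0.001]
wrist_force: [1.1, -0.4, -0.4]
finger_gap: 0.0202
```

```bash
python3 - <<'E'
from h import *
s=env.get_state();print(s["clock"],s["tcp_pos"],s["finger_gap"],s["wrist_force"],shift([.5555,.0695,.26]))
E
```

```text
5.2 [ 0.57857616 -0.2452383   0.25847291] 0.020160768924437092 [ 1.10206249 -0.40187878 -0.41354923] [ 0.27810052 -0.14917729 -0.00112936]
```

carry_out(
  moves=[-1, 0.03, -0.016, 0, 0, 0, 0, -1, 0.035, -0.019, 0, 0, 0, 0, -1, 0.035, -0.019, 0, 0, 0, 0, -1, 0.035, -0.019, 0, 0, 0, 0, -1, 0.035, -0.019, 0, 0, 0, 0],
)

```text
clock: 5.82
tcp_pos: [0.5657, -0.0516, 0.2659]
orientation: [0.004, 0.84, 0.542, 0.002]
wrist_force: [0.5, -0.5, -0.7]
finger_gap: 0.0203
```

```bash
python3 - <<'E'
from h import *
s=env.get_state();print(s["clock"],s["tcp_pos"],s["finger_gap"],s["wrist_force"],shift([.5555,.0695,.26]))
E
```

```text
5.825 [ 0.56572441 -0.0516418   0.26591891] 0.020302512743328154 [ 0.45536213 -0.53210636 -0.66854538] [ 0.10612378 -0.05936385  0.00534633]
```

carry_out(
  moves=[-1, 0.035, -0.02, 0, 0, 0, 0, -1, 0.03, -0.017, 0, 0, 0, 0, -1, 0.02, -0.011, 0, 0, 0, 0, -1, 0.006, -0.003, 0, 0, 0, 0, -1, 0, 0, 0, 0, 0, 0],
)

```text
clock: 6.45
tcp_pos: [0.5559, 0.0579, 0.2698]
orientation: [0.005, 0.839, 0.544, 0.004]
wrist_force: [-0.1, -0.1, -0.3]
finger_gap: 0.02
```

```bash
python3 - <<'E'
from h import *
s=env.get_state();C=cam("wrist",s);S=cam("scene");T=cam("top")
w=snap("wrist","pics/w3.png");a=snap("scene","pics/s3.png");b=snap("top","pics/t3.png")
print(s["clock"],s["tcp_pos"],s["finger_gap"],shift([.5555,.0695,.26]))
q=s["orientation"];M=R.from_quat([q[1],q[2],q[3],q[0]]).as_matrix();print(M[2])
foot=s["tcp_pos"]+M[:,2]*.113; top=s["tcp_pos"]-M[:,2]*.037
for n,c in(("S",S),("T",T),("W",C)):print(n,"foot",proj(c,foot),"top",proj(c,top),"col",proj(c,[.5555,.0695,.114]))
cr=lambda im,x,y,w=100,h=75,o=(400,300):cv2.convertScaleAbs(cv2.resize(im[y:y+h,x:x+w],o,interpolation=cv2.INTER_CUBIC),alpha=1.7)
cv2.imwrite("pics/c3.png",np.hstack([cr(w,160,180,320,240,(400,600)) if 0 else cr(w,160,180,320,240),cr(a,330,160,120,90)]))
E
```

```text
6.45 [0.55593121 0.05789401 0.26978606] 0.01996124030341025 [ 0.01116589 -0.00570966  0.00933012]
[ 6.66174203e-04  1.30688088e-02 -9.99914378e-01]
S foot [382.88529651 222.02903945] top [392.52008016 157.92190207] col [383.98439824 234.85669198]
T foot [264.0396204  163.96881332] top [252.30115304 124.42397048] col [258.92888479 173.4373688 ]
W foot [316.01507851 241.15356016] top [318.21535914 381.63927956] col [328.73247352 217.37671141]
```

View pics/c3.png

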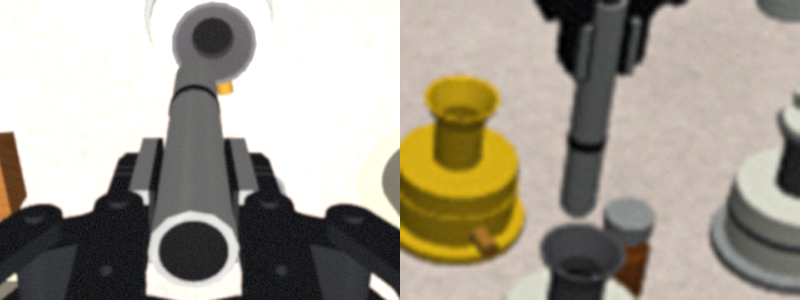

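The wrist and scene crops show the tube in the jaws with its foot where I predicted (scene 383,221). The collet rim centre is at about wrist (332,214), a few mm off my first estimate.

```bash
python3 - <<'E'
from h import *
s=env.get_state();C=cam("wrist",s);q=s["orientation"]
print(s["tcp_pos"],R.from_quat([q[1],q[2],q[3],q[0]]).as_matrix()[2])
# wrist pic pose
class _:pass
st=dict(tcp_pos=np.array([0.55593121,0.05789401,0.26978606]),orientation=[.005,.839,.544,.004])
for cc in (C,cam("wrist",st)): print(onz(cc,(332,214.4),.114))
w=cv2.imread("pics/w3.png");g=cv2.cvtColor(w,cv2.COLOR_BGR2GRAY)
m=(g<130).astype(np.uint8)[175:232,285:380]   # upper part of dark rim
c=max(cv2.findContours(m,0,1)[0],key=cv2.contourArea).reshape(-1,2)+[285,175]
c=c[c[:,1]<226];h=c[(c[:,0]>287)&(c[:,1]>177)];print(h.min(0),h.max(0));e=cv2.fitEllipse(h.astype(np.float32));print(e)
d=(g<70).astype(np.uint8)[185:226,310:355];n,l,stt,ce=cv2.connectedComponentsWithStats(d);print(stt[1:],ce[1:]+[310,185])
E
```

```text
[0.55601418 0.05701845 0.26939548] [ 5.32091884e-04  1.26169348e-02 -9.99920262e-01]
[0.55428433 0.07199242 0.114     ]
[0.55431936 0.07294118 0.114     ]
[298 181] [364 225]
((330.7834167480469, 213.95555114746094), (64.99874877929688, 66.44219970703125), 78.54674530029297)
[[   0    1   45   40 1641]] [[331.84095064 207.14625229]]
```

carry_out(
  moves=[-1, 0.012, -0.006, 0, 0.6, 0, 0, -1, 0, 0, 0.005, 0, 0, 0, -1, 0, 0, 0.005, 0, 0, 0, -1, 0, 0, 0, 0, 0, 0, -1, 0, 0, 0, 0, 0, 0],
)

```text
clock: 7.22
tcp_pos: [0.5555, 0.0695, 0.2578]
orientation: [0.0, 0.841, 0.542, -0.0]
wrist_force: [0.8, -0.6, -0.3]
finger_gap: 0.0204
```

```bash
cat > p.py <<'E'
from h import *
s=env.get_state();q=s["orientation"];M=R.from_quat([q[1],q[2],q[3],q[0]]).as_matrix()
foot=s["tcp_pos"]+M[:,2]*.113
print(s["clock"],"tcp",s["tcp_pos"],"foot",foot,"row",M[2],"F",s["wrist_force"],"T",s["ft_torque"],"gap",s["finger_gap"],"foot err tool",M.T@(np.array([.5545,.0708,.062])-foot))
E
python3 p.py
```

```text
7.225 tcp [0.55551181 0.06950024 0.25780515] foot [0.55551194 0.06946528 0.14480516] row [-2.81345888e-04  1.28855100e-04 -9.99999952e-01] F [ 0.79003374 -0.61460023 -0.3383917 ] T [ 0.018294   -0.01987149  0.00664386] gap 0.020406160074270818 foot err tool [ 0.00082089 -0.00148354  0.08280474]
```

Vertical and within 2 mm. I take a quick wrist check here, then descend.

```bash
python3 - <<'E'
from h import *
s=env.get_state();C=cam("wrist",s);w=snap("wrist","pics/w4.png")
g=cv2.cvtColor(w,cv2.COLOR_BGR2GRAY)
print(proj(C,[.5545,.0708,.114]),proj(C,s["tcp_pos"]-[0,0,.113]))
cv2.imwrite("pics/c4.png",cv2.convertScaleAbs(cv2.resize(w[170:290,240:400],(640,480),interpolation=cv2.INTER_CUBIC),alpha=1.6))
E
```

```text
[316.88390763 228.01686623] [316.05724265 241.12603666]
```

View pics/c4.png

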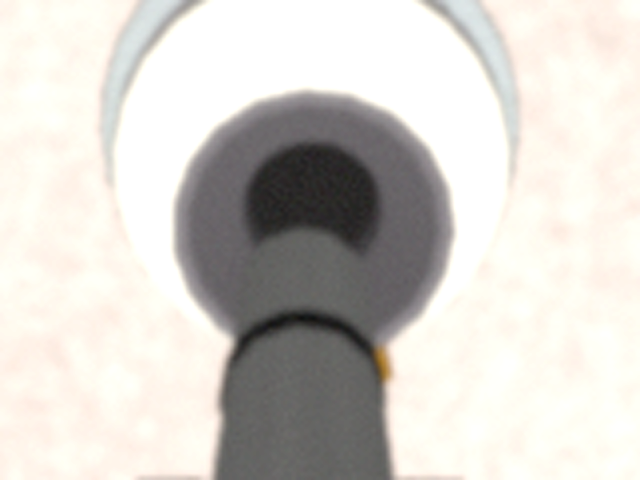

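Crop: the rim centre is at about (318.4,227.5) and the foot at x≈316.3, so about 2 mm more along tool x is needed.

carry_out(
  moves=[-1, 0.002, -0.002, 0, 0, 0, 0, -1, 0, 0, 0.008, 0, 0, 0, -1, 0, 0, 0.008, 0, 0, 0, -1, 0, 0, 0.008, 0, 0, 0, -1, 0, 0, 0.004, 0, 0, 0],
)

```text
clock: 7.9
tcp_pos: [0.5544, 0.0723, 0.228]
orientation: [0.0, 0.841, 0.542, 0.0]
wrist_force: [-0.4, -0.1, -0.3]
finger_gap: 0.0204
```

```bash
sed -i 's/.5545,.0708,.062/.5547,.0720,.062/' p.py; python3 p.py
```

```text
7.9 tcp [0.55441334 0.07233239 0.22801289] foot [0.5544507  0.07229616 0.11501291] row [-1.55502145e-04  4.33524170e-04 -9.99999894e-01] F [-0.43210561 -0.09710201 -0.31269243] T [-0.04019275 -0.00027172 -0.01702194] gap 0.02041475679714463 foot err tool [-0.00015853  0.00032637  0.05301308]
```

carry_out(
  moves=[-1, 0, 0, 0.005, 0, 0, 0, -1, 0, 0, 0.005, 0, 0, 0, -1, 0, 0, 0.005, 0, 0, 0, -1, 0, 0, 0.004, 0, 0, 0, -1, 0, 0, 0.002, 0, 0, 0],
)

```text
clock: 8.52
tcp_pos: [0.5544, 0.0722, 0.2053]
orientation: [0.0, 0.841, 0.542, -0.0]
wrist_force: [-0.1, -0.0, -0.5]
finger_gap: 0.02
```

```bash
python3 p.py
```

```text
8.525 tcp [0.55439198 0.07224088 0.20531754] foot [0.55439774 0.0722022  0.09231755] row [-2.90680014e-04  1.87798967e-04 -9.99999940e-01] F [-0.14528266 -0.03627307 -0.52156689] T [-0.00331999  0.01613516  0.02887088] gap 0.020042928660717933 foot err tool [-5.04614493e-05  3.53099439e-04  3.03176305e-02]
```

carry_out(
  moves=[-1, 0, 0, 0.0025, 0, 0, 0, -1, 0, 0, 0.0025, 0, 0, 0, -1, 0, 0, 0.0025, 0, 0, 0, -1, 0, 0, 0.0025, 0, 0, 0, -1, 0, 0, 0.0025, 0, 0, 0],
  squeeze=110,
)

```text
clock: 9.15
tcp_pos: [0.555, 0.0721, 0.1961]
orientation: [0.002, 0.841, 0.542, 0.001]
wrist_force: [-2.7, 0.2, 8.7]
finger_gap: 0.0196
```

```bash
python3 p.py
```

```text
9.15 tcp [0.55499639 0.07208975 0.19607564] foot [0.55547022 0.07197757 0.08307669] row [ 8.27868166e-04  4.22876743e-03 -9.99990716e-01] F [-2.68698869  0.1514721   8.69732457] T [0.02990222 0.93824222 0.02706965] gap 0.019609514901157567 foot err tool [-0.00031515 -0.00079983  0.02107324]
```

carry_out(
  moves=[-1, 0, -0.001, 0.003, 0.2, 0, 0, -1, 0, 0, 0.003, 0, 0, 0, -1, 0, 0, 0.003, 0, 0, 0, -1, 0, 0, 0.003, 0, 0, 0, -1, 0, 0, 0.003, 0, 0, 0],
)

```text
clock: 9.78
tcp_pos: [0.5546, 0.0721, 0.1886]
orientation: [0.003, 0.841, 0.542, 0.003]
wrist_force: [-3.0, 0.5, 8.3]
finger_gap: 0.0196
```

```bash
python3 p.py
```

```text
9.775 tcp [0.55456923 0.07210887 0.18862997] foot [0.55553477 0.07198799 0.07563416] row [ 0.00255433  0.00822374 -0.99996292] F [-2.99656034  0.54697046  8.30873357] T [-0.04798542  1.00581913  0.03905768] gap 0.019612361873288405 foot err tool [-0.00036861 -0.00087732  0.01362651]
```

carry_out(
  moves=[-1, 0, -0.001, 0.003, 0.5, 0, 0, -1, 0, 0, 0.003, 0.3, 0, 0, -1, 0, 0, 0.003, 0.2, 0, 0, -1, 0, 0, 0.003, 0, 0, 0, -1, 0, 0, 0.003, 0, 0, 0],
)

```text
clock: 10.4
tcp_pos: [0.5553, 0.0716, 0.1816]
orientation: [-0.001, 0.841, 0.542, 0.002]
wrist_force: [-3.3, 0.3, 8.3]
finger_gap: 0.0196
```

```bash
python3 p.py
```

```text
10.4 tcp [0.55530913 0.07160859 0.18160801] foot [0.55556141 0.07199563 0.06860896] row [ 4.04153211e-03  6.18167369e-04 -9.99991642e-01] F [-3.26736531  0.26161369  8.2831539 ] T [-4.09071287e-02  1.01689373e+00 -7.43933097e-04] gap 0.0196422645793886 foot err tool [-0.00037859 -0.00079036  0.006607  ]
```

carry_out(
  moves=[-1, 0, 0, 0.003, 0, 0.1, 0, -1, 0, 0, 0.003, 0, 0, 0, -1, 0, 0, 0.003, 0, 0, 0, -1, 0, 0, 0.003, 0, 0, 0, -1, 0, 0, 0.003, 0, 0, 0],
)

```text
clock: 11.02
tcp_pos: [0.5552, 0.0715, 0.175]
orientation: [0.001, 0.84, 0.542, 0.005]
wrist_force: [-5.0, -0.1, 22.2]
finger_gap: 0.0197
```

```bash
python3 p.py
```

```text
11.025 tcp [0.55521934 0.07145105 0.17499598] foot [0.55631128 0.07186763 0.06200203] row [ 0.00734732  0.00727908 -0.99994651] F [-5.03777961 -0.08044627 22.2311644 ] T [-1.38726731e-01  1.87373313e+00  9.23941291e-05] gap 0.01968807750960074 foot err tool [-5.44653858e-04 -1.52215111e-03 -1.30545807e-05]
```

carry_out(
  moves=[-1, 0, 0, 0.004, 0, 0, 0, -1, 0, 0, 0.004, 0, 0, 0, -1, 0, 0, 0.004, 0, 0, 0, -1, 0, 0, 0.004, 0, 0, 0, -1, 0, 0, 0, 0, 0, 0],
)

```text
clock: 11.65
tcp_pos: [0.5549, 0.0715, 0.1763]
orientation: [0.005, 0.84, 0.542, 0.01]
wrist_force: [0.3, 0.7, -0.7]
finger_gap: 0.0201
```

```bash
python3 p.py; python3 - <<'E'
from h import *
a=snap("scene","pics/s5.png")
cv2.imwrite("pics/c5.png",cv2.convertScaleAbs(cv2.resize(a[170:290,330:450],(600,600),interpolation=cv2.INTER_CUBIC),alpha=1.7))
E
```

```text
11.65 tcp [0.55488598 0.07148033 0.17630049] foot [0.55743986 0.07170141 0.06332956] row [ 0.01109737  0.01978552 -0.99974266] F [ 0.31054818  0.68881823 -0.71827682] T [-0.0478215  -0.00532131 -0.00775007] gap 0.020051247858779674 foot err tool [-0.00087158 -0.00264509  0.00126788]
```

View pics/c5.png

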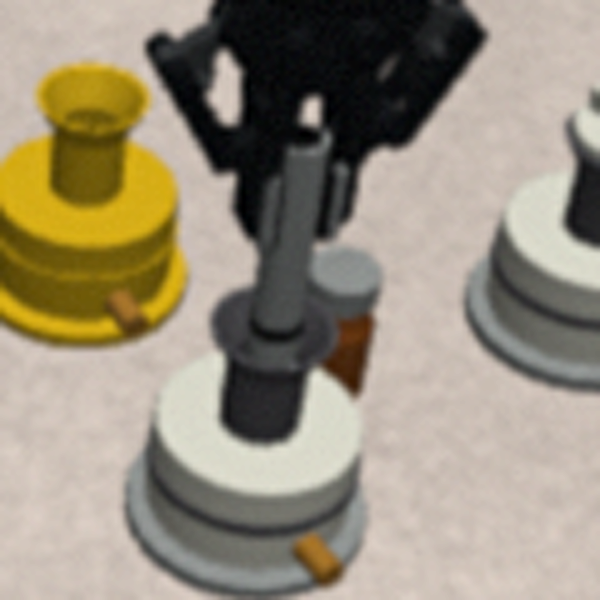

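The band is at the mouth, but the tool tilted 1.3° when relaxed. I straighten, press once more, and open while holding it down.

carry_out(
  moves=[-1, 0, 0, 0, 0.6, -0.3, 0, -1, 0, 0, 0, 0.5, -0.3, 0, -1, 0, 0, 0, 0, 0, 0, -1, 0, 0, 0.002, 0, 0, 0, -1, 0, 0, 0.003, 0, 0, 0],
)

```text
clock: 12.32
tcp_pos: [0.5565, 0.0711, 0.1749]
orientation: [0.001, 0.84, 0.542, 0.001]
wrist_force: [-6.8, -0.0, 24.6]
finger_gap: 0.0198
```

```bash
python3 p.py
```

```text
12.325 tcp [0.55654929 0.07108191 0.17493165] foot [0.55692576 0.07098851 0.06193231] row [ 6.20437948e-04  3.37610585e-03 -9.99994108e-01] F [-6.81995777 -0.04462497 24.57607419] T [-0.13840817  2.25141828  0.02866032] gap 0.019811494211190942 foot err tool [ 4.02914500e-06 -2.44457042e-03 -7.59387922e-05]
```

carry_out(
  moves=[-1, 0, -0.001, 0.005, 0.2, 0, 0, -1, 0, 0, 0.005, 0, 0, 0, 0.0, 0, 0, 0.003, 0, 0, 0, 0.2, 0, 0, 0, 0, 0, 0, 0.3, 0, 0, 0, 0, 0, 0],
)

```text
clock: 12.95
tcp_pos: [0.5575, 0.0709, 0.1729]
orientation: [0.004, 0.84, 0.542, 0.004]
wrist_force: [0.4, -0.2, -0.3]
finger_gap: 0.0554
```

```bash
python3 p.py; python3 - <<'E'
from h import *
w=snap("wrist","pics/w6.png");a=snap("scene","pics/s6.png")
cv2.imwrite("pics/c6.png",np.hstack([cv2.resize(w,(533,400)),cv2.convertScaleAbs(cv2.resize(a[190:290,350:416],(264,400),interpolation=cv2.INTER_CUBIC),alpha=1.7)]))
E
```

```text
12.95 tcp [0.55749243 0.07092705 0.17286607] foot [0.55877263 0.07076457 0.05987344] row [ 0.00335982  0.01091466 -0.99993479] F [ 0.44964988 -0.18364247 -0.2663357 ] T [0.0181328  0.01778831 0.08694672] gap 0.05539807584457402 foot err tool [-0.0005459  -0.00419632 -0.00217433]
```

View pics/c6.png

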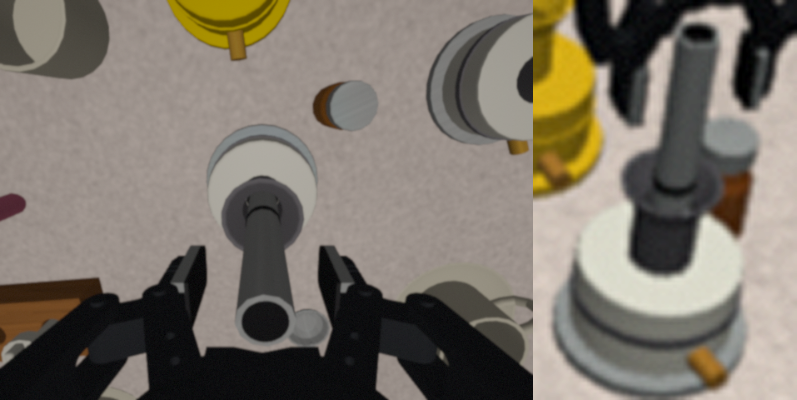

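The tube stands free between the open jaws, with its band at the mouth's level. Retreating upward.

carry_out(
  moves=[1, 0, 0, 0, 0, 0, 0, 1, 0, 0, -0.015, 0, 0, 0, 1, 0, 0, -0.03, 0, 0, 0, 1, 0, 0, -0.04, 0, 0, 0, 1, 0, 0, -0.04, 0, 0, 0],
)

```text
clock: 13.68
tcp_pos: [0.5541, 0.0711, 0.2994]
orientation: [0.001, 0.84, 0.542, 0.001]
wrist_force: [0.8, 0.4, 0.2]
finger_gap: 0.0856
```

carry_out(
  moves=[1, -0.03, -0.03, -0.02, 0, 0, 0, 1, -0.04, -0.03, 0, 0, 0, 0, 1, -0.04, -0.03, 0, 0, 0, 0, 1, -0.03, 0, 0, 0, 0, 0, 1, 0, 0, 0, 0, 0, 0],
)

```text
clock: 14.3
tcp_pos: [0.4134, -0.0212, 0.3284]
orientation: [0.007, 0.84, 0.543, 0.007]
wrist_force: [-0.5, -0.6, 0.3]
finger_gap: 0.0853
```

```bash
python3 - <<'E'
from h import *
a=snap("scene","pics/s7.png");b=snap("top","pics/t7.png")
S,T=cam("scene"),cam("top")
print(env.get_state()["tcp_pos"])
for z in(.212,.222,.232):print(z,proj(S,[.556,.071,z]),proj(T,[.556,.071,z]))
print("mouth",proj(S,[.556,.071,.114]))
cr=lambda im,x,y:cv2.convertScaleAbs(cv2.resize(im[y:y+100,x:x+66],(396,600),interpolation=cv2.INTER_CUBIC),alpha=1.7)
cv2.imwrite("pics/c7.png",np.hstack([cr(a,350,175),cr(b,225,110)]))
E
```

```text
[ 0.41433609 -0.02022615  0.32808939]
0.212 [390.84673996 197.50954945] [250.98501333 150.49330474]
0.222 [391.53082186 193.39558943] [250.16907651 147.88957191]
0.232 [392.2256352  189.21709225] [249.33303    145.22166709]
mouth [384.66253491 234.70037754]
```

View pics/c7.png

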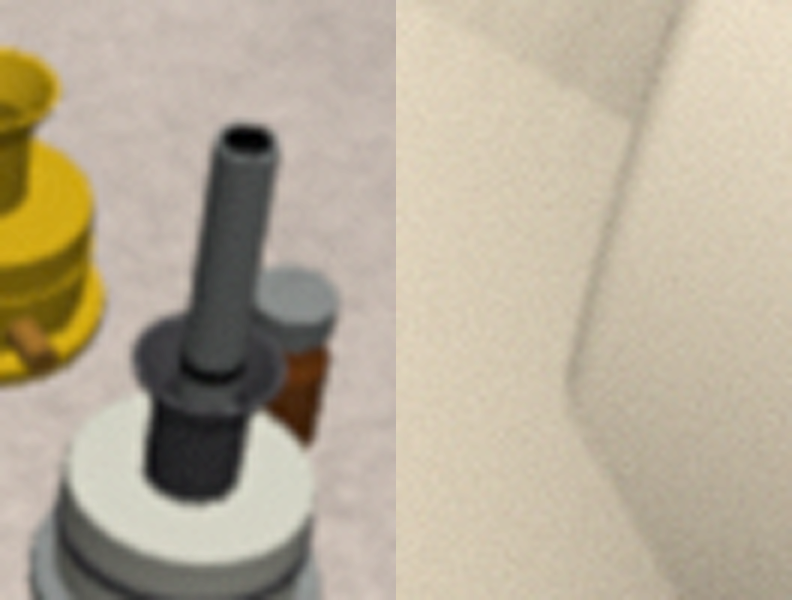

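```bash
python3 -c "
from h import *
print(env.hand_in(), env.get_state()['clock'])"
```

```text
the job is handed in; nothing more can be done
the job is handed in; nothing more can be done
```

I took the riser (the grey tube in the rack's centre hole) and pushed it foot down into the open grey collet. I let go and backed off well clear, and handed in after about 14.4 s on the robot's clock.

**What the last checks showed:**
- **Seal:** it resisted with a steady 8–9 N. The force then rose sharply to 22 N and 25 N on two separate pushes, both with the foot at z ≈ 0.062 m, which is the bottoming depth of 52 mm below the mouth.
- **Scene picture:** after release the tube stands with its dark band at the mouth. Its top is at pixel (391,198), against (391,197.5) predicted for fully home, so it agrees to about 1 mm.

**What did not go cleanly or disagreed:**
- **Side load:** I saw a steady sideways force of 3–7 N during the push. The tool tilted up to 1.3° while pressing and I straightened it once before a final press.
- **Collet position:** the camera estimates of the collet's centre differed by a few mm.
- **Top view:** the last top picture was blocked by the arm, so the final height rests on the scene view and the measured forces.

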